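# Take the end stop out of the slotted rail

## Task

Two parts sit in the slotted rails on the white mounting plate. Slide the end stop (the taller plain block with one big round screw head on top) along its slot to the open end, where the lips of the rail are cut away, lift it out there and stand it upright on its foot in the empty tray. Leave the low terminal block in the other rail where it is.

Things in the scene. Friction and masses are not known exactly. Their poses are not given: they have to be found in the camera images.
- stop_center (a point): Centre (half-way up) of the end stop, 61 mm tall, 150 g; z up, y along the slot. From the bottom: steel foot 34 (x) x 44 (y) x 8 mm under the rail's lips, steel neck 14 x 40 mm, then from 19 to 61 mm up the part to grip: a plain grey block 30 (x) x 44 (y) mm with one flat round steel screw head, 18 mm across, on top. It slides freely in one of the plate's two rails.
- terminal_center (a point): Centre (half-way up) of the bystander: a low, stepped grey terminal block, 43 mm tall in all, 44 mm across and 56 mm along the slot, with two rows of small screws, on the same foot in the other rail. Not to be moved.
- plate: Fixed plate 290 x 320 x 5 mm; origin: centre of underside, z up. Two C-rails along y, 48 mm wide, y -130 to 130, at x = -55 and 55 mm. Slot floor at z 9, channel 40 wide x 12 high; lips' top at z 25, 20 mm gap. Lips end at y = 60; from there to the open +y end (no wall) a part centred past y = 82 (95 or more is best) lifts out. -y end closed. Wire ducts, 26 wide, top z 33, at x = -125, 125.
- tray: Fixed, empty grey tray, 160 x 160 mm outside, 35 mm high, walls and floor 4 mm thick; origin at the centre of its underside, x and y along its sides, z up.
Mind the look-alikes: they are no part of the job. Leave any brown look-alike of the part that bears stop_center alone. Of the things like the tray, leave any that is orange; of the rest the larger one is meant.

How it is judged:
By the outcome, as a careful person would: the job done as asked, in the order asked, and still so for the second after the job is handed in, with the robot touching nothing.
It also fails if it takes over 42 s, if anything falls off the work surface, if the arm or the gripper's body presses on something with over 40 N, if the wrist force passes 120 N, or if a joint passes its speed limit or range.

## Robot

A 7-joint arm with a two-finger parallel gripper is mounted at the origin on the work surface. World frame = base frame: x ahead of the robot, y to its left, z up, the work surface at z = 0. Lengths are in m, angles in degrees, forces in N, time in s.
With the tool pointing down it reaches from about 0.375 to 0.925 m from the base axis. Payload 3.1 kg.
Tool frame: the origin (TCP) lies at the very end of the fingers, on their centre line; the grasp point (between the pads) lies robot.hold_point_z behind it (robot.hold_point_z is the distance from the TCP to the grasp point, in m); z points along the fingers, y is the line along which they close (so a half turn about z gives the same grasp; the last joint's range is limited). The gripper opens to 85 mm and grips with 20 to 120 N. Pads are 22 mm wide; open, the fingers measure 114 mm over their backs; the gripper's body (76 mm by 85 mm) begins 54 mm behind the grasp point. The pads swing forward as they close: fully open they stand 13 mm farther back than shut.
Start: joints at [63.381, 21.939, 2.515, 91.553, -1.026, 66.532, -2.859], TCP at [0.233, -0.607, 0.193] pointing down, gripper open.
Joint ranges: [-149.38, 149.38], [-23.57, 123.04], [-84.95, 90], [0, 143.3], [-89.99, 269.99], [3.08, 112.72], [-163.45, 163.45]. Speed limits (degrees/s): [159.86, 159.86, 180, 180, 180, 180, 180].

## Interface

Orientations are given as a 3x3 rotation matrix whose columns are the frame's x, y, z axes.
In Python, from cell import robot gives the robot as it stands.
- The arm moves only by the tool arm_command, never from a script. Its arguments are lists of equal length, an entry for each row: "linear": the shift along the tool's x, y, z in units of 80 cm (1.0 is 80 cm), a list of three; "roll": the turn about the tool's z in units of pi rad (1.0 is pi rad); "fingers": the gripper command: -1 is fully open, 1 is shut, values between are in proportion. In form: {"linear": [[dx, dy, dz], ...], "roll": [roll, ...], "fingers": [fingers, ...]}. A call has 1 to 12 rows; each row is the pose to reach, as a shift and turn from the pose commanded when the call began, along the tool's axes at that moment, turning the shorter way round; what a row does not reach only later rows make up. A row lasts 1/10 s, in which the tool goes at most 50 mm and 8.59 degrees, less where a joint would pass 70% of its speed; a pose out of reach is approached as far as the arm can. A call with a number of a shift or a turn outside -1 to 1 is refused whole. A call with a gripper value outside its range is refused whole. The fingers move at their own pace and stop on an object; the grip force is fixed at half the most. Time passes only in rows, so rows that repeat a pose let the fingers close. It gives the time, the measured TCP pose, the force, the opening and the grip force at its end, in the units of the state.
- robot.state(): the state, without advancing time (a new reading comes with each control period).
- robot.capture(name): name is "side" or "top"; returns a dict with "pixels" (400x640x3 uint8, red, green, blue), "fx", "fy", "cx", "cy" (pixels), "k1" (the pictures are not rectified: a ray, as slopes to the right and down, at radius r is drawn at 1 + k1 r^2 times it, then the intrinsics apply), "rvec" (rotation vector, rad) and "tvec" (3), from world to camera coordinates, as OpenCV has them. Camera axes: x right, y down, z forward; pixel columns grow to the right and rows downward; lengths in m; the calibration is good to about 2 mm. A picture is of the moment at which its call begins. There is no depth.
- robot.sign_off(): hands the job in; it is judged then, once.
Trained networks look in the newest picture that a camera, given by its name, has taken for a name from the list of things; names that differ only in an ending like _2 or _b are one class to them, and where a whole thing is asked for, a point or a joint stands for the part that bears it (a point fixed in the world has none). Each returns a list of dicts, best first, with "conf" (0 to 1); they miss things now and then, are a little off and sometimes report something else, mostly with a low value. They report only what shows in the picture. A call takes as long as a camera call. They do not tell look-alikes from the thing itself.
- robot.recognise(camera, target): "uv" ([column, row] in pixels, amid what is visible of it).
- robot.masks_of(camera, target): "pixels" (400x640 bool, what is visible of it) and "uv" ([column, row] in pixels, amid what is visible of it).
- robot.spot_point(camera, target): "uv" ([column, row] in pixels: a listed point, or the origin of a listed thing).
The state is a dict: "t": time; "qpos": joint angles; "joint_velocities": joint speeds; "effort": joint torques, N m; "ee_pos": TCP position; "tcp_rot": TCP orientation; "wrist_force": force on the tool from outside, world axes, zero at the start; "torque": the same for the moment, N m; "width": finger opening in m; "gripper_force": force on a finger pad.
Only numpy, scipy, OpenCV 4.12 (cv2) and the standard library are available. Lean on these libraries where they do the work, as an engineer would, in place of code of your own. Each camera call takes 0.05 s, during which the arm holds its last target. There are 200 camera calls.

## Working session

There is one attempt and no reset: what is moved stays moved. The work goes in short steps, Python scripts to look and compute and a tool call to move; the robot and the scene stay as the last step left them, time stands still between calls to the robot, and variables do not carry over. Pictures are saved under pics/ and viewed, at most 10 in all, crops included, and the job is handed in when it is done.

Besides the shell and the picture viewer there is one more tool, called as name([rows], argument=value, ...), one row to a line, values as JSON. arm_command: Moves the arm, as the interface text tells. Shifts and turns lie within -1 to 1; 1 stands for 80 cm of shift or pi rad of turn. Its arguments: {"type":"object","properties":{"linear":{"type":"array","items":{"type":"array","items":{"type":"number","minimum":-1,"maximum":1}}},"roll":{"type":"array","items":{"type":"number","minimum":-1,"maximum":1}},"fingers":{"type":"array","items":{"type":"number"}}},"required":["linear","roll","fingers"]}

```bash
mkdir -p pics; ls; cat > h.py <<'E'
import numpy as np, cv2
from cell import robot
def cam(c):
    c=robot.capture(c) if isinstance(c,str) else c
    K=np.array([[c['fx'],0,c['cx']],[0,c['fy'],c['cy']],[0,0,1.]]);D=np.array([c['k1'],0,0,0,0.])
    return c,K,D,np.array(c['rvec'],float),np.array(c['tvec'],float)
def ray(C,uv):
    c,K,D,rv,tv=C
    p=cv2.undistortPoints(np.array([[uv]],float),K,D)[0,0]
    R=cv2.Rodrigues(rv)[0]
    return -R.T@tv, R.T@np.array([p[0],p[1],1.])
def onz(C,uv,z):
    o,d=ray(C,uv); return o+d*(z-o[2])/d[2]
def proj(C,P):
    c,K,D,rv,tv=C
    return cv2.projectPoints(np.atleast_2d(np.array(P,float)),rv,tv,K,D)[0][:,0]
def save(C,name): cv2.imwrite('pics/'+name,C[0]['pixels'][:,:,::-1])
E
python3 - <<'E'
from h import *
print(robot.hold_point_z); s=robot.state(); print(s['t'],s['ee_pos'],s['tcp_rot'],s['width'])
Z={'stop_center':.0395,'terminal_center':.0305,'plate':0.0,'tray':0.0}
for n in ('top','side'):
    C=cam(n); save(C,n+'0.png'); o,d=ray(C,(320,200)); print(n,o,d)
    for t in Z:
        for r in robot.spot_point(n,t): print(n,t,round(r['conf'],2),np.round(r['uv']),np.round(onz(C,r['uv'],Z[t]),3))
E
```

```text
pics
0.0187
0.0 [ 0.23269591 -0.60578314  0.19165242] [[ 9.33449385e-01  3.58707421e-01 -1.10989113e-03]
 [ 3.58709102e-01 -9.33446209e-01  2.44027629e-03]
 [-1.60678454e-04 -2.67600245e-03 -9.99996407e-01]] 0.08540232530907554
top [0.52969164 0.0953312  1.28146206] [ 0.07422637 -0.00177796 -0.99732646]
top stop_center 0.8 [486. 171.] [ 0.706 -0.348  0.04 ]
top terminal_center 0.63 [419. 247.] [ 0.502 -0.17   0.03 ]
top plate 0.66 [396. 230.] [ 0.547 -0.114  0.   ]
top tray 0.79 [167. 176.] [0.686 0.513 0.   ]
top tray 0.72 [253. 229.] [0.543 0.275 0.   ]
top tray 0.67 [281. 156.] [0.744 0.2   0.   ]
side [ 0.52009373 -0.70072636  0.94720048] [ 0.074141    0.63399818 -0.77048113]
side stop_center 0.95 [384. 345.] [ 0.703 -0.362  0.039]
side stop_center 0.87 [331. 278.] [ 0.61  -0.192  0.039]
side terminal_center 0.95 [286. 276.] [ 0.505 -0.172  0.03 ]
side plate 0.97 [307. 260.] [ 0.559 -0.112  0.   ]
side tray 0.97 [328. 107.] [0.68  0.489 0.   ]
side tray 0.67 [359. 167.] [0.741 0.196 0.   ]
side tray 0.6 [292. 151.] [0.544 0.284 0.   ]
```

View pics/top0.png

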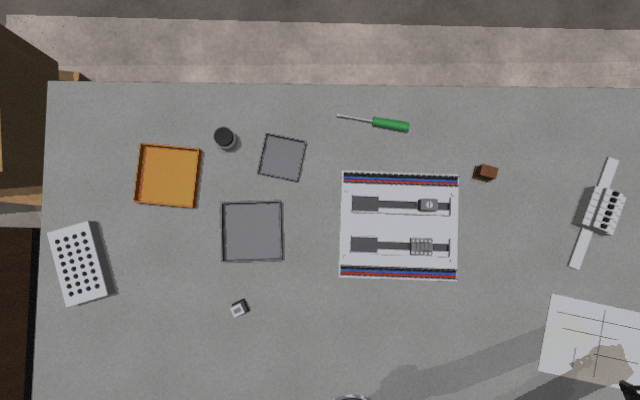

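View pics/side0.png

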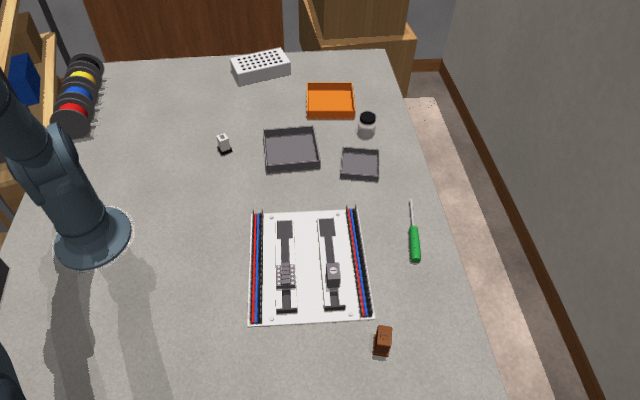

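The top view shows the end stop (round head) at about (429,205), with its slot's open end at (365,205). The terminal block is at (421,246), the large grey tray at (253,232), the orange tray at (168,176) and the brown look-alike at (486,172). Next I'll refine these with zoomed crops.

```bash
python3 - <<'E'
from h import *
T=cam('top');
Zs=cv2.resize(T[0]['pixels'][165:290,330:470],None,fx=5,fy=4.4,interpolation=cv2.INTER_CUBIC)
Zs=cv2.resize(T[0]['pixels'][165:290,330:470],None,fx=5,fy=4.6,interpolation=cv2.INTER_CUBIC) if 0 else cv2.resize(T[0]['pixels'][165:285,330:470],None,fx=5,fy=5,interpolation=cv2.INTER_CUBIC)
cv2.imwrite('pics/topz.png',Zs[:,:,::-1])
for n in ('top','side'):
    C=T if n=='top' else cam('side')
    if n=='side':
        cv2.imwrite('pics/sidez.png',cv2.resize(C[0]['pixels'][200:330,240:385],None,fx=4.5,fy=4.5,interpolation=cv2.INTER_CUBIC)[:,:,::-1])
    for t,z in (('stop_center',.07),('plate',.005),('tray',.035)):
        for r in robot.masks_of(n,t):
            m=r['pixels'].astype(np.uint8)
            b=cv2.boxPoints(cv2.minAreaRect(cv2.findNonZero(m)))
            print(n,t,round(r['conf'],2),np.round(r['uv']),m.sum()); 
            if n=='top': print(np.round([onz(C,p,z)[:2] for p in b],3).tolist())
E
```

```text
top stop_center 0.79 [485. 174.] 318
[[0.682, -0.3], [0.723, -0.313], [0.707, -0.368], [0.666, -0.355]]
top stop_center 0.53 [429. 205.] 259
[[0.625, -0.155], [0.626, -0.209], [0.595, -0.209], [0.594, -0.155]]
top plate 0.91 [393. 224.] 11802
[[0.414, 0.043], [0.705, 0.038], [0.7, -0.287], [0.409, -0.277]]
top tray 0.95 [251. 231.] 3703
[[0.615, 0.359], [0.62, 0.196], [0.46, 0.19], [0.455, 0.352]]
top tray 0.95 [280. 156.] 1805
[[0.692, 0.265], [0.805, 0.243], [0.782, 0.128], [0.669, 0.15]]
top tray 0.57 [164. 175.] 3921
[[0.608, 0.595], [0.774, 0.585], [0.759, 0.408], [0.594, 0.42]]
side stop_center 0.94 [332. 278.] 403
side stop_center 0.6 [380. 345.] 531
side plate 0.78 [306. 267.] 12357
side tray 0.76 [332. 101.] 1810
side tray 0.69 [362. 160.] 1195
side tray 0.59 [290. 149.] 2294
```

View pics/topz.png

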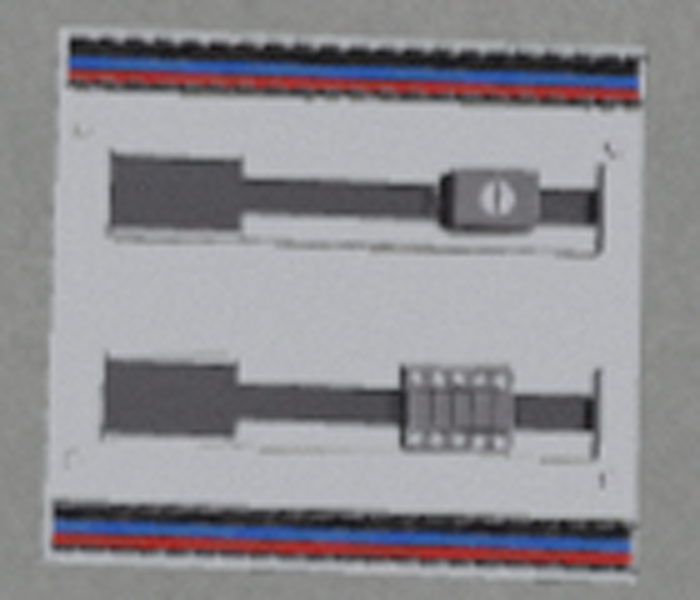

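View pics/sidez.png

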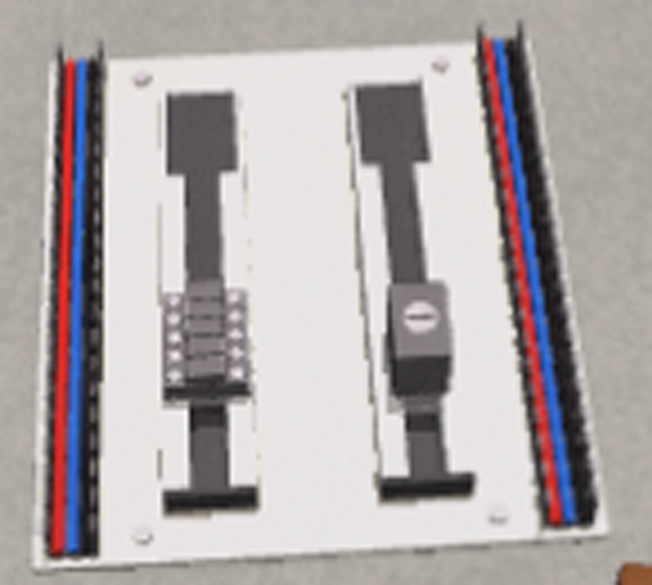

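The zoomed top view has the screw head at about (429,204.5) and lip-cut edges at crop columns 242 and 237. The side view has the head at (333,270). I'll fit the plate pose and the head position from these.

```bash
python3 - <<'E'
from h import *
from scipy.optimize import least_squares
T=cam('top');S=cam('side')
tf=lambda p:(np.array(p)-2)/5+[330,165]
sf=lambda p:(np.array(p)-1.75)/4.5+[240,200]
h=[tf((497,198)),sf((420,316))]
for C,p in zip((T,S),h): print('head z=.07',onz(C,p,.07))
tp=[((62,28),(145,160,5)),((45,560),(-145,160,5)),((632,580),(-145,-160,5)),((242,157),(75,60,25)),((242,230),(35,60,25)),((237,362),(-35,60,25)),((237,436),(-75,60,25))]
sp=[((34,569),(-145,-160,5)),((608,533),(145,-160,5)),((167,174),(-75,60,25)),((236,172),(-35,60,25)),((364,163),(35,60,25)),((430,160),(75,60,25))]
def W(p,q):
    c,s=np.cos(p[2]),np.sin(p[2]); q=np.array(q,float)/1e3
    return np.c_[p[0]+c*q[:,0]-s*q[:,1],p[1]+s*q[:,0]+c*q[:,1],q[:,2]]
for sets in ([(T,tf,tp)],[(S,sf,sp)],[(T,tf,tp),(S,sf,sp)]):
    f=lambda p:np.concatenate([(proj(C,W(p,[b for a,b in P]))-np.array([g(a) for a,b in P])).ravel() for C,g,P in sets])
    r=least_squares(f,[.555,-.115,0]); p=r.x
    print(np.round(p[:2],4),np.degrees(p[2]),np.round(f(p),1).tolist())
    print(' slot x=55,y=95:',W(p,[(55,95,39.5)])[0])
c,s=np.cos(p[2]),np.sin(p[2])
hd=np.mean([onz(C,q,.07) for C,q in zip((T,S),h)],0)[:2]-p[:2]
print('stop in plate',[c*hd[0]+s*hd[1],-s*hd[0]+c*hd[1]])
E
```

```text
head z=.07 [ 0.61220301 -0.18854949  0.07      ]
head z=.07 [ 0.61357314 -0.18773015  0.07      ]
[ 0.5596 -0.1214] -1.360808274058766 [-0.5, -0.5, -0.5, -0.0, 0.7, 0.1, 0.3, -0.1, -0.1, 0.2, 0.2, -0.0, -0.2, 0.3]
 slot x=55,y=95: [ 0.61681178 -0.02772342  0.0395    ]
[ 0.5602 -0.1202] -1.3819478422782565 [-0.0, -0.4, 0.3, -0.2, -0.2, 0.2, 0.3, -0.2, -0.7, 0.4, 0.3, 0.3]
 slot x=55,y=95: [ 0.61746753 -0.02653577  0.0395    ]
[ 0.5599 -0.1209] -1.3256818873963372 [-0.7, -0.6, -0.7, -0.1, 0.6, -0.0, 0.1, -0.2, -0.3, 0.1, 0.0, -0.1, -0.4, 0.1, -0.1, -0.0, 0.2, 0.0, -0.3, 0.4, 0.2, 0.1, -0.8, 0.6, 0.2, 0.5]
 slot x=55,y=95: [ 0.61707133 -0.02714912  0.0395    ]
stop in plate [np.float64(0.05454245065762005), np.float64(-0.06604438943903086)]
```

arm_command([
  [0.013,-0.006,0.0],
  [0.045,-0.023,0.0],
  [0.09,-0.045,0.0],
  [0.14,-0.07,0.0],
  [0.19,-0.095,0.0],
  [0.24,-0.12,0.0],
  [0.29,-0.146,0.01],
  [0.34,-0.171,0.02],
  [0.39,-0.196,0.03],
  [0.44,-0.221,0.04],
  [0.49,-0.246,0.05],
  [0.54,-0.272,0.06],
], roll=[0.0,0.01,0.02,0.03,0.045,0.06,0.075,0.09,0.1,0.11,0.12,0.1242], fingers=[-1,-1,-1,-1,-1,-1,-1,-1,-1,-1,-1,-1])

```text
t: 2.2
ee_pos: [0.5596, -0.2463, 0.1451]
tcp_rot: [[1.0, -0.024, 0.001], [-0.024, -1.0, 0.0], [0.001, -0.0, -1.0]]
wrist_force: [-0.2, -0.5, -0.0]
width: 0.0854
gripper_force: 0.0
```

```bash
cat >> h.py <<'E'
def go(x,y,z,yaw):
    s=robot.state(); R=np.array(s['tcp_rot']); d=R.T@(np.array([x,y,z])-s['ee_pos'])
    a=np.degrees(np.arctan2(R[1,0],R[0,0])); r=(-(yaw-a)+180)%360-180
    print('t',s['t'],np.round(s['ee_pos'],4),'yaw',round(a,2),'F',np.round(s['wrist_force'],1),'w',round(s['width'],4),round(s['gripper_force'],1))
    print('linear',np.round(d/.8,4),'roll',round(r/180,4),'q',np.round(s['qpos'],0))
E
python3 -c "
from h import *
go(.613,-.188,.1,-1.35)"
```

```text
t 2.2 [ 0.5596 -0.2463  0.1451] yaw -1.35 F [-0.2 -0.5 -0. ] w 0.0854 0.0
linear [ 0.065  -0.0744  0.0564] roll -0.0 q [ 27.  21.  -8.  99.   3.  60. -74.]
```

arm_command([
  [0.03,-0.035,0.0],
  [0.055,-0.06,0.01],
  [0.065,-0.073,0.02],
  [0.065,-0.0744,0.035],
  [0.065,-0.0744,0.05],
  [0.065,-0.0744,0.05],
], roll=[0,0,0,0,0,0], fingers=[-1,-1,-1,-1,-1,-1])

```text
t: 2.8
ee_pos: [0.6076, -0.1927, 0.1019]
tcp_rot: [[1.0, -0.027, -0.007], [-0.027, -1.0, -0.0], [-0.007, 0.0, -1.0]]
wrist_force: [-0.8, -1.0, -0.4]
width: 0.0853
gripper_force: 0.0
```

```bash
python3 - <<'E'
from h import *
go(.613,-.188,.033,-1.35)
for n in('side',):
    C=cam(n);save(C,n+'1.png')
    cv2.imwrite('pics/sidez1.png',cv2.resize(C[0]['pixels'][180:330,220:400],None,fx=4,fy=4,interpolation=cv2.INTER_CUBIC)[:,:,::-1])
E
```

```text
t 2.8 [ 0.6076 -0.1927  0.1019] yaw -1.54 F [-0.8 -1.  -0.4] w 0.0853 0.0
linear [ 0.0071 -0.0061  0.086 ] roll -0.0011 q [ 21.  26.  -9.  97.   5.  57. -81.]
```

View pics/sidez1.png

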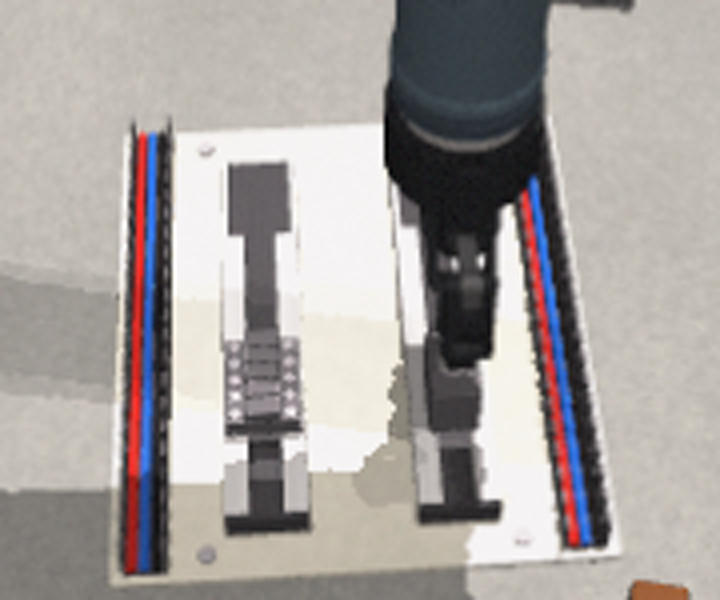

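The side view shows the stop at about (455,385) in the crop, under the gripper and between the open fingers, and the terminal block unmoved. I'll hold briefly to settle, then correct and descend.

arm_command([
  [0.001,-0.003,0.0],
  [0.001,-0.003,0.02],
  [0.001,-0.003,0.03],
  [0.001,-0.003,0.03],
  [0.001,-0.003,0.03],
], roll=[0,0,0,0,0], fingers=[-1,-1,-1,-1,-1])

```text
t: 3.35
ee_pos: [0.6121, -0.1879, 0.0804]
tcp_rot: [[1.0, -0.023, -0.001], [-0.023, -1.0, 0.0], [-0.001, -0.0, -1.0]]
wrist_force: [-0.1, -0.3, 0.0]
width: 0.0855
gripper_force: 0.0
```

```bash
python3 -c "
from h import *
go(.613,-.188,.034,-1.35)"
```

```text
t 3.35 [ 0.6121 -0.1879  0.0804] yaw -1.34 F [-0.1 -0.3  0. ] w 0.0855 0.0
linear [0.0012 0.0001 0.058 ] roll 0.0001 q [ 21.  28.  -9.  98.   5.  55. -82.]
```

arm_command([
  [0.001,0,0.015],
  [0.001,0,0.03],
  [0.001,0,0.045],
  [0.001,0,0.055],
  [0.001,0,0.058],
  [0.001,0,0.058],
  [0.001,0,0.058],
  [0.001,0,0.058],
  [0.001,0,0.058],
  [0.001,0,0.058],
  [0.001,0,0.058],
  [0.001,0,0.058],
], roll=[0,0,0,0,0,0,0,0,0,0,0,0], fingers=[-1,-1,-1,-1,-1,-1,1,1,1,1,1,1])

```text
t: 4.55
ee_pos: [0.6134, -0.188, 0.0348]
tcp_rot: [[1.0, -0.023, 0.0], [-0.023, -1.0, -0.0], [0.0, 0.0, -1.0]]
wrist_force: [0.2, 0.6, -0.1]
width: 0.0005
gripper_force: 0.0
```

```bash
python3 -c "
from h import *
go(.6172,-.0235,.034,-1.35)"
```

```text
t 4.55 [ 0.6134 -0.188   0.0348] yaw -1.34 F [ 0.2  0.6 -0.1] w 0.0005 0.0
linear [-1.000e-04 -2.057e-01  1.000e-03] roll 0.0001 q [ 20.  31.  -9.  99.   6.  50. -82.]
```

The gripper closed on nothing, so I'll look before doing anything else.

```bash
python3 - <<'E'
from h import *
S=cam('side');T=cam('top')
a=cv2.resize(S[0]['pixels'][180:330,240:400],None,fx=4,fy=4,interpolation=cv2.INTER_CUBIC)[:,:,::-1]
for p in [(.6134,-.188,.0348),(.613,-.188,.07)]:
    u=(proj(S,p)[0]-[240,180])*4; print(u); 
cv2.imwrite('pics/sidez2.png',a)
cv2.imwrite('pics/topz2.png',cv2.resize(T[0]['pixels'][150:290,330:490],None,fx=4,fy=4,interpolation=cv2.INTER_CUBIC)[:,:,::-1])
E
```

```text
[369.29371167 390.67835952]
[370.83693223 359.82123935]
```

View pics/sidez2.png

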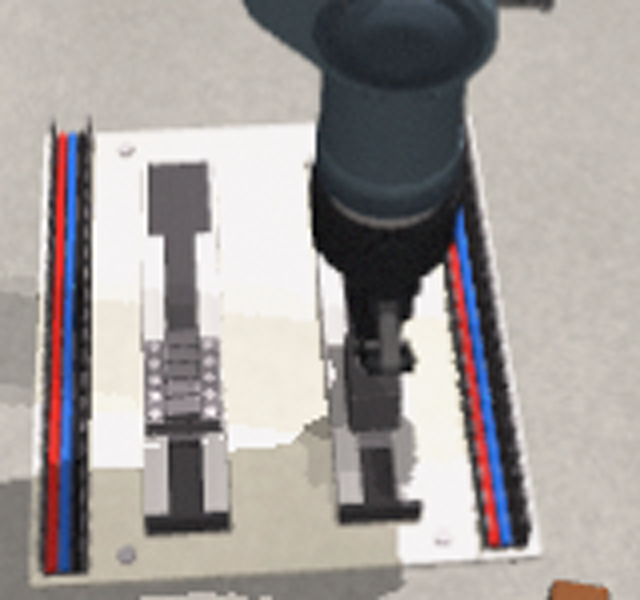

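View pics/topz2.png

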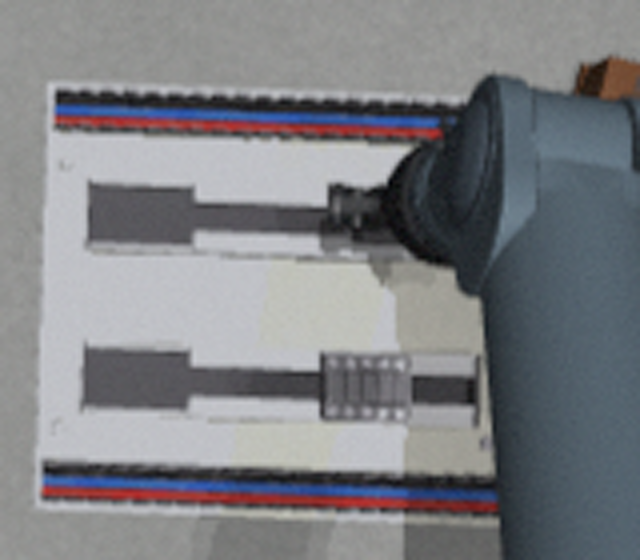

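```bash
python3 - <<'E'
from h import *
S=cam('side');T=cam('top'); s=robot.state(); print(s['t'],s['width'],s['gripper_force'],s['ee_pos'])
def pan(C,img,u0,v0,w,h,f,pts):
    a=cv2.resize(img[v0:v0+h,u0:u0+w],None,fx=f,fy=f,interpolation=cv2.INTER_CUBIC)
    for p,c in pts:
        q=(proj(C,p)[0]-[u0,v0]+.5)*f; cv2.circle(a,tuple(int(i) for i in q),2,c,-1)
    return a
G,R,B=(0,255,0),(0,0,255),(255,255,0)
def pts(t): t=np.array(t); return [(t,R),(t+[0,0,.054],G),(t+[0,0,.073],B)]
old=cv2.imread('pics/side1.png')
a=pan(S,old,290,210,80,60+20,5,pts((.6076,-.1927,.1019)))
blk=[((.613+sx*.015,-.188+sy*.022,z),(255,0,255)) for sx in(-1,1) for sy in(-1,1) for z in(.028,.07)]
b=pan(S,S[0]['pixels'][:,:,::-1],290,220,80,80,5,pts(s['ee_pos'])+blk)
c=pan(T,T[0]['pixels'][:,:,::-1],395,180,80,40,5,blk)
d=pan(S,S[0]['pixels'][:,:,::-1],290,240,80,40,5,[])
cv2.imwrite('pics/dbg.png',np.vstack([np.hstack([a,b]),np.hstack([c,d])]))
E
```

```text
4.75 1.7893169936420254e-06 0.0 [ 0.61334209 -0.18802707  0.03467631]
```

View pics/dbg.png

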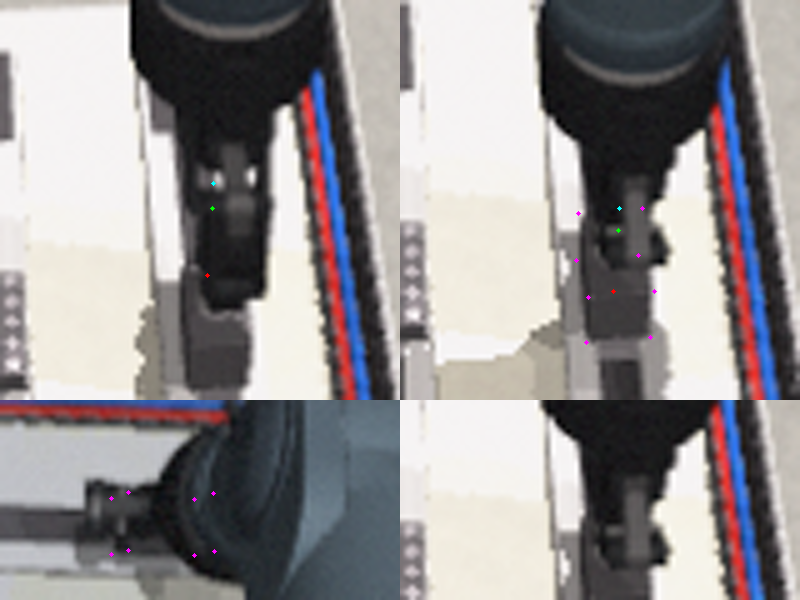

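The composite shows the block still in place, with its front face clear. The finger at side-crop (640,250) is about 10 mm to +x of the reported TCP and behind the block, so the tool frame disagrees with the picture. I'll lift, then compare closed and open fingers with the projected TCP.

arm_command([
  [0,0,-0.02],
  [0,0,-0.05],
  [0,0,-0.08],
  [0,0,-0.105],
  [0,0,-0.12],
  [0,0,-0.12],
  [0,0,-0.12],
  [0,0,-0.12],
], roll=[0,0,0,0,0,0,0,0], fingers=[1,1,1,1,1,1,1,1])

```text
t: 5.55
ee_pos: [0.6121, -0.1877, 0.1292]
tcp_rot: [[1.0, -0.023, -0.003], [-0.023, -1.0, 0.001], [-0.003, -0.001, -1.0]]
wrist_force: [-0.5, -0.1, -0.9]
width: -0.0001
gripper_force: 0.0
```

```bash
python3 - <<'E'
from h import *
S=cam('side');T=cam('top'); s=robot.state(); print(s['t'],s['width'],s['ee_pos'],s['qpos'])
np.savez('closed.npz',S=S[0]['pixels'],T=T[0]['pixels'],p=s['ee_pos'],R=s['tcp_rot'])
for n,C in(('top',T),('side',S)):
    for r in robot.masks_of(n,'stop_center'):
        m=r['pixels'];v,u=np.where(m); print(n,round(r['conf'],2),r['uv'],m.sum(),u.min(),u.max(),v.min(),v.max())
E
```

```text
5.65 -0.00011932208925535026 [ 0.61218265 -0.18777085  0.12905465] [ 20.70952708  24.86690912  -9.35248322  95.61069118   4.51182776
  60.06116398 -81.39134818]
top 0.59 [426.0, 207.3] 124 417 436 203 212
side 0.91 [331.9, 277.5] 403 325 340 262 291
side 0.7 [383.2, 340.6] 510 373 391 325 356
```

arm_command([
  [0,0,0],
  [0,0,0],
  [0,0,0],
  [0,0,0],
  [0,0,0],
  [0,0,0],
], roll=[0,0,0,0,0,0], fingers=[-1,-1,-1,-1,-1,-1])

```text
t: 6.35
ee_pos: [0.6134, -0.188, 0.1308]
tcp_rot: [[1.0, -0.023, 0.0], [-0.023, -1.0, 0.0], [0.0, -0.0, -1.0]]
wrist_force: [-0.6, -0.4, 0.4]
width: 0.0851
gripper_force: 0.0
```

```bash
python3 - <<'E'
from h import *
S=cam('side');T=cam('top'); s=robot.state(); print(s['t'],s['width'],s['ee_pos'])
o=np.load('closed.npz'); t=np.array(s['ee_pos']);R=np.array(s['tcp_rot'])
def pan(C,img,u0,v0,w,h,f,pts):
    a=cv2.resize(img[v0:v0+h,u0:u0+w],None,fx=f,fy=f,interpolation=cv2.INTER_CUBIC)[:,:,::-1].copy()
    for p,c in pts:
        q=(proj(C,p)[0]-[u0,v0]+.5)*f; cv2.circle(a,tuple(int(i) for i in q),2,c,-1)
    return a
L=[(t,(0,0,255)),(t+R@[0,0,-.0727],(0,255,0)),(t+R@[0,.057,-.013],(255,0,255)),(t+R@[0,-.057,-.013],(255,255,0))]
r1=np.hstack([pan(S,o['S'],285,190,80,80,5,L[:2]),pan(S,S[0]['pixels'],285,190,80,80,5,L)])
r2=np.hstack([pan(T,o['T'],395,180,80,40,5,L[:2]),pan(T,T[0]['pixels'],395,180,80,40,5,L)])
cv2.imwrite('pics/dbg2.png',np.vstack([r1,r2]))
E
```

```text
6.45 0.0852274690814504 [ 0.61339454 -0.1880453   0.13073487]
```

View pics/dbg2.png

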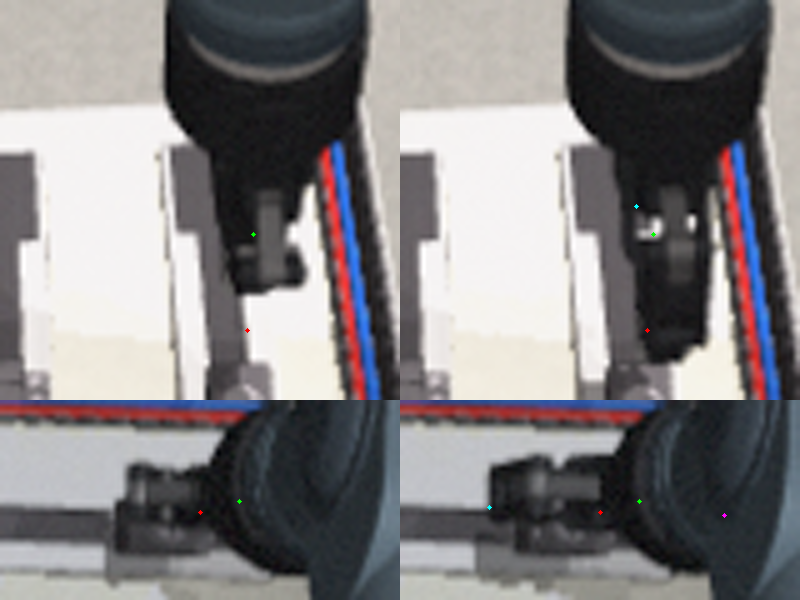

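The closed fingertip shows at side pixel (338,248), but the reported TCP projects to (334.5,256). In the top view the open finger sits about 6 px to +x of its prediction. I'll solve for the tool's real offset from these features.

```bash
python3 - <<'E'
from h import *
from scipy.optimize import least_squares
S=cam('side');T=cam('top'); s=robot.state(); t=np.array(s['ee_pos'])
obs=[(S,(0,-.014,0),(338.4,247.8)),(S,(0,-.057,.013),(339.4,261.6)),(T,(0,.057,.018),(413,195))]
f=lambda p:np.concatenate([proj(C,p+np.array(o))[0]-np.array(q) for C,o,q in obs])
r=least_squares(f,t); print(r.x,r.x-t,np.round(r.fun,1))
q=lambda C,p:np.round(proj(C,p)[0],1)
print([q(C,t+np.array(o)) for C,o,_ in obs])
# initial pic check
for n,C in(('top',T),('side',S)): print(n,q(C,(0,0,0)),q(C,(0,0,.1)))
print(s['qpos'])
E
```

```text
[ 0.62039472 -0.18008407  0.17062467] [0.00700839 0.00798464 0.03991283] [-0.1 -0.3  1.9  0.1 -0.2  2.1]
[array([334.7, 261.1]), array([337.4, 275.5]), array([412.8, 201.3])]
top [352.5 435.9] [355.4 453.5]
side [ 93.  237.8] [ 78.1 214.7]
[ 20.7120967   24.78331844  -9.35967371  95.51614596   4.51237158
  60.06491854 -81.39238428]
```

```bash
python3 - <<'E'
from h import *
S=cam('side');T=cam('top'); o=np.load('closed.npz')
g=lambda a:cv2.cvtColor(a,cv2.COLOR_RGB2GRAY)
def dump(n,a,v0,v1,u0,u1):
    print(n,u0); [print(v,*['%3d'%x for x in a[v,u0:u1]]) for v in range(v0,v1)]
dump('side closed',g(o['S']),236,252,328,350)
dump('side open',g(S[0]['pixels']),250,266,328,350)
dump('top open',g(T[0]['pixels']),186,206,408,424)
s=robot.state();t=np.array(s['ee_pos'])
print(robot.recognise('side','stop_center')[:1])
E
```

```text
side closed 328
236  91  35  20  21  25  22  21  28  48  90  92  93  90  78 150 243 244 244 243 244 232  90
237  90  41  23  25  24  26  22  26  51  91  92  93  89  90 169 244 243 244 244 244 232 108
238  90  48  22  24  23  24  27  26  54  90  91  91  89  94 144 193 212 244 243 244 233 138
239  92  64  22  30  46  74  74  64  63  90  94  91  93  93 108 108 145 230 244 243 234 148
240  92  68  50  27  56  83  83  74  63  84  93  94  94  88  74  68 101 197 244 243 241 211
241  93  66  56  22  39  50  50  50  51  81  93  93  91  83  41  36  54 158 244 243 244 230
242  93  72  39  20  19  31  31  34  53  86  97  97  92  85  37  35  35 121 230 243 243 229
243  92  69  36  21  20  35  45  40  54  83  98  99  98  91  56  43  45  84 182 243 244 230
244  94  71  60  19  27  38  44  44  53  80  97  95  98  91  63  42  44  62 159 244 244 231
245  95  72  83  19  32  35  39  35  50  75  83  83  81  75  54  37  39  76 175 243 243 233
246  96  86  88  44  20  30  33  35  40  58  67  67  64  60  37  32  32 101 209 243 243 241
247  98  98  96  75  13  25  29  28  30  45  53  82 132 131 122 119 132 
[... 2585 characters left out ...]
3 132  39  39  37  19  37  40  48  63  91 115 117
197 193 196 194 184 135  40  40  44  32  48  45  47  64  92 111 109
198 195 194 195 185 132  40  40  49  33  38  42  43  56  78  99  99
199 195 195 193 183 134  38  42  44  23  37  38  36  44  54  74  72
200 194 195 197 187 134  36  42  38  18  30  22  21  36  44  59  56
201 152 154 152 147 107  34  32  20  21  23  32  24  37  47  56  53
202  59  54  57  57  46  28  22  26  27  28  18  18  28  45  52  43
203  74  71  72  67  55  26  24  28  16  29  25  26  24  24  37  27
204  73  76  73  73  71  52  43  46  52  54  37  45  37  31  32  29
205  75  74  74  74  76  73  61  62  70  76  37  47  45  53  75  58
[{'uv': [381.1, 341.8], 'conf': 0.84}]
```

The measured offset is about (+8, +3, +40) mm. It looks like a joint-angle bias, and it also explains why the fingers closed freely just above the block. I'll apply the correction and go down, checking the force on the way.

arm_command([
  [-0.006,0.002,0.02],
  [-0.012,0.003,0.05],
  [-0.013,0.003,0.08],
  [-0.013,0.003,0.105],
  [-0.013,0.003,0.125],
  [-0.013,0.003,0.14],
  [-0.013,0.003,0.145],
  [-0.013,0.003,0.145],
], roll=[0,0,0,0,0,0,0,0], fingers=[-1,-1,-1,-1,-1,-1,-1,-1])

```text
t: 7.5
ee_pos: [0.6028, -0.1901, 0.0143]
tcp_rot: [[1.0, -0.023, -0.001], [-0.023, -1.0, 0.0], [-0.001, -0.0, -1.0]]
wrist_force: [-0.7, -0.1, 0.7]
width: 0.0857
gripper_force: 0.0
```

```bash
python3 - <<'E'
from h import *
go(.6025,-.190,-.002,-1.35)
S=cam('side');T=cam('top')
g=lambda a:cv2.cvtColor(a,cv2.COLOR_RGB2GRAY)
def dump(n,a,v0,v1,u0,u1):
    print(n,u0); [print(v,*['%3d'%x for x in a[v,u0:u1]]) for v in range(v0,v1)]
dump('side',g(S[0]['pixels']),262,294,322,350)
dump('top',g(T[0]['pixels']),190,214,406,430)
E
```

```text
t 7.5 [ 0.6028 -0.1901  0.0143] yaw -1.33 F [-0.7 -0.1  0.7] w 0.0857 0.0
linear [-0.0004 -0.0001  0.0204] roll 0.0001 q [ 21.  32.  -9. 101.   6.  48. -82.]
side 322
262  86  31  30  21  22  29  31  41  61  57  57  51  30  25  25  28 106 215 244 244 244 243 243 243 243 242 242 243
263  93  28  31  24  20  28  30  45  74  70  67  57  37  27  32  30 111 222 244 243 243 243 243 242 242 242 242 243
264 115  31  41  62  19  27  34  41  73  74  74  65  47  30  30  33  90 197 244 244 243 243 243 242 242 242 242 243
265 117  32  41  55  46  27  28  40  67  74  74  68  47  26  24  34  82 186 244 244 243 243 243 242 243 242 243 243
266 117  32  38  57  59  35  22  40  66  73  75  69  61  63  54  34  81 188 243 244 243 243 243 243 243 243 243 243
267 117  33  38  52  49  57  46  48  62  74  74  75  78  74  42  37  67 171 244 243 243 243 243 243 243 244 243 243
268 116  33  43  55  44  61  61  61  61  74  74  75  76  73  23  30  65 172 245 244 244 243 244 244 244 243 244 244
269 117  29  40  35  34  53  45  48  59  73  74  73  68  36  23  33  50 159 244 244 243 244 243 243 243 244 244 243
270 1
[... 4486 characters left out ...]

207  49  22  32  31  42  58  70  79  57  56  63  66  57  55  57  62  64  64  14  22  29  15  17  30
208  36  20  24  26  33  40  51  58  43  54  62  55  21  23  28  30  27  30  24  20  22  19  18  27
209  29  30  24  25  27  35  43  55  44  58  53  45  30  34  30  24  25  30  25  18  23  24  16  24
210  23  28  34  35  39  33  35  39  41  44  32  33  38  35  25  24  21  33  23  22  27  18  25  19
211  70  71  82  83  76  55  40  46  54  67  61  49  35  36  34  28  33  35  34  25  18  28  27  23
212 106 105 113 114 105  94  90  87  95 101 100  87  55  44  32  34  29  35  32  25  21  17  18  26
213 102 103 108 111 108 109 112 105 107 106 110 109  93  86  85  83  80  81  82  83  76  61  16  25
```

The front finger is now in front of the block, on columns 326–338, and centred on it. Now the last bit down, then close.

arm_command([
  [0,0,0.01],
  [0,0,0.02],
  [0,0,0.02],
  [0,0,0.02],
  [0,0,0.02],
  [0,0,0.02],
  [0,0,0.02],
  [0,0,0.02],
  [0,0,0.02],
], roll=[0,0,0,0,0,0,0,0,0], fingers=[-1,-1,-1,1,1,1,1,1,1])

```text
t: 8.5
ee_pos: [0.6036, -0.1903, -0.0008]
tcp_rot: [[1.0, -0.023, 0.001], [-0.023, -1.0, -0.0], [0.001, 0.0, -1.0]]
wrist_force: [0.1, 0.0, 2.4]
width: 0.0431
gripper_force: 61.7
```

```bash
python3 - <<'E'
from h import *
go(.6025,-.190,-.002,-1.35)
S=cam('side')
for p in [(332,291)]:
    o,d=ray(S,p)
    for y in(-.25,-.24): print(y,o+d*(y-o[1])/d[1])
for r in robot.masks_of('side','stop_center'): print(r['conf'],r['uv'])
E
```

```text
t 8.5 [ 0.6036 -0.1903 -0.0008] yaw -1.33 F [0.1 0.  2.4] w 0.0431 61.7
linear [-0.0013 -0.0004  0.0015] roll 0.0001 q [ 20.  33.  -8. 101.   6.  46. -82.]
-0.25 [ 0.6035306  -0.25        0.08734575]
-0.24 [ 0.60538176 -0.24        0.06826866]
0.94 [381.1, 344.1]
0.57 [337.4, 285.4]
```

Gripped: width 43 mm, force 62 N. I'll raise it about 1.5 mm off the slot floor and slide, watching the force.

arm_command([
  [0,0,-0.002],
  [0,-0.003,-0.002],
  [0,-0.01,-0.002],
  [0,-0.02,-0.002],
  [0,-0.03,-0.002],
  [0,-0.04,-0.0025],
  [0,-0.05,-0.0025],
  [0,-0.06,-0.0025],
  [0,-0.07,-0.003],
  [0,-0.08,-0.003],
  [0,-0.087,-0.003],
  [0,-0.09,-0.003],
], roll=[0,0,0,0,0,0,0,0,0,0,0,0], fingers=[1,1,1,1,1,1,1,1,1,1,1,1])

```text
t: 9.8
ee_pos: [0.6047, -0.117, 0.0011]
tcp_rot: [[1.0, -0.022, 0.0], [-0.022, -1.0, 0.0], [0.0, -0.0, -1.0]]
wrist_force: [-1.2, -0.4, -2.2]
width: 0.0431
gripper_force: 61.3
```

```bash
python3 - <<'E'
from h import *
go(.6075,-.025,.002,-1.35)
S=cam('side')
for r in robot.spot_point('side','stop_center'): print(r['conf'],r['uv'],onz(S,r['uv'],.04))
E
```

```text
t 9.8 [ 0.6047 -0.117   0.0011] yaw -1.27 F [-1.2 -0.4 -2.2] w 0.0431 61.3
linear [ 0.0009 -0.115  -0.001 ] roll 0.0005 q [ 15.  32.  -9. 103.   7.  46. -89.]
0.89 [383.1, 344.1] [ 0.70132972 -0.35943534  0.04      ]
0.55 [330.1, 252.5] [ 0.6155435  -0.12146606  0.04      ]
```

arm_command([
  [0.0,-0.003,0],
  [0.0,-0.012,0],
  [0.0,-0.024,0],
  [0.0,-0.036,0],
  [0.0,-0.048,0],
  [0.0,-0.06,0],
  [0.0,-0.072,0],
  [0.0,-0.084,0],
  [0.0,-0.096,0],
  [0.0,-0.108,0],
  [0.0,-0.116,0],
  [0.0,-0.118,0],
], roll=[0,0,0,0,0,0,0,0,0,0,0,0], fingers=[1,1,1,1,1,1,1,1,1,1,1,1])

```text
t: 11.1
ee_pos: [0.6069, -0.0221, 0.0011]
tcp_rot: [[1.0, -0.021, 0.0], [-0.021, -1.0, 0.001], [0.0, -0.001, -1.0]]
wrist_force: [-0.3, -0.5, -1.9]
width: 0.0429
gripper_force: 61.3
```

```bash
python3 - <<'E'
from h import *
go(.6075,-.022,.002,-1.35)
S=cam('side');T=cam('top')
for n,C in(('side',S),('top',T)):
  for r in robot.spot_point(n,'stop_center'): print(r['conf'],r['uv'],onz(C,r['uv'],.04))
  for r in robot.masks_of(n,'stop_center'):
    v,u=np.where(r['pixels']);print(r['conf'],u.min(),u.max(),v.min(),v.max())
P=np.array([.5599,-.1209])
for y in(-.044,-.022,-.0,.022): print(y,[proj(C,(.6172,-.025+y,z))[0].round(1).tolist() for C in(S,T) for z in(.02,.07)])
cv2.imwrite('pics/s3.png',np.vstack([cv2.resize(S[0]['pixels'][160:280,260:400],(700,300*2//1))[:300*2:,:], ])[:,:,::-1])
E
```

```text
t 11.1 [ 0.6069 -0.0221  0.0011] yaw -1.23 F [-0.3 -0.5 -1.9] w 0.0429 61.3
linear [ 0.0008 -0.0001 -0.0011] roll 0.0007 q [  6.  31. -10. 104.   7.  45. -99.]
0.94 [383.2, 341.1] [ 0.70276104 -0.35297065  0.04      ]
0.45 [326.0, 219.8] [ 0.61628237 -0.02156801  0.04      ]
0.76 373 392 325 356
0.48 321 333 213 232
0.66 [485.1, 173.1] [ 0.69881624 -0.34498441  0.04      ]
0.85 472 497 165 182
-0.044 [[328.2, 239.4], [328.7, 227.8], [380.2, 203.1], [382.7, 201.7]]
-0.022 [[327.2, 232.3], [327.8, 220.6], [372.0, 203.0], [374.2, 201.6]]
-0.0 [[326.3, 225.4], [326.8, 213.7], [363.9, 202.9], [365.7, 201.5]]
0.022 [[325.4, 218.7], [325.9, 206.9], [355.7, 202.8], [357.2, 201.5]]
```

View pics/s3.png

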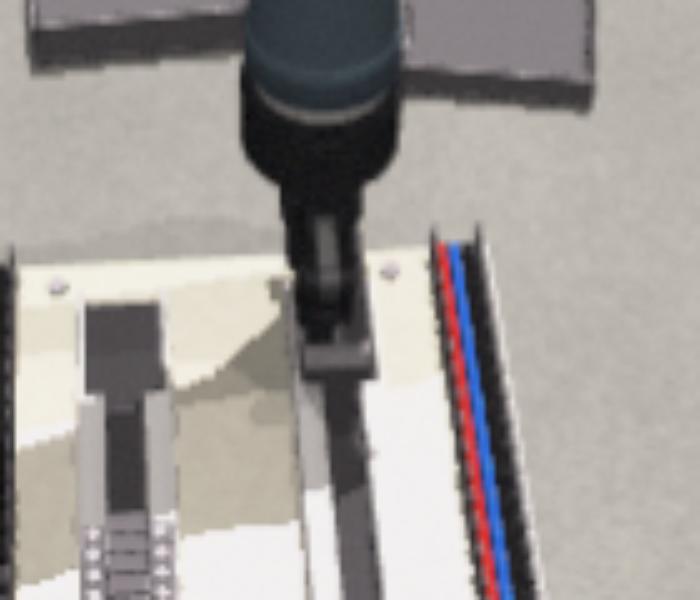

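The side view shows the stop's foot at about crop (340,360), in the widened open end just beyond the lip end at row 378. The terminal block hasn't moved. Lifting.

arm_command([
  [0,0,-0.003],
  [0,0,-0.008],
  [0,0,-0.015],
  [0,0,-0.025],
  [0,0,-0.025],
], roll=[0,0,0,0,0], fingers=[1,1,1,1,1])

```text
t: 11.9
ee_pos: [0.6085, -0.0238, 0.023]
tcp_rot: [[1.0, -0.023, 0.004], [-0.023, -1.0, -0.0], [0.004, -0.0, -1.0]]
wrist_force: [0.2, -0.4, -1.7]
width: 0.0431
gripper_force: 61.3
```

```bash
python3 - <<'E'
from h import *
C=cam('top');S=cam('side')
for n,c in(('top',C),('side',S)):
    for r in robot.masks_of(n,'tray'):
        m=r['pixels'].astype(np.uint8); b=cv2.boxPoints(cv2.minAreaRect(cv2.findNonZero(m)))
        print(n,np.round(r['uv']),m.sum(), np.round(np.mean([onz(c,p,.035 if n=='top' else .0) for p in b],0),3))
go(.530,.276,.15,-1.35)
E
```

```text
top [165. 174.] 3853 [0.684 0.501 0.035]
top [252. 231.] 3736 [0.538 0.276 0.035]
top [280. 156.] 1694 [0.735 0.195 0.035]
side [360. 160.] 1234 [0.749 0.213 0.   ]
side [288. 148.] 1907 [0.53  0.298 0.   ]
side [332. 226.] 136 [0.626 0.022 0.   ]
side [344.  94.] 584 [0.749 0.566 0.   ]
t 12.1 [ 0.6066 -0.0238  0.021 ] yaw -1.34 F [ 0.1 -0.3 -2. ] w 0.0434 61.3
linear [-0.1045 -0.3725 -0.1612] roll 0.0001 q [  7.  29. -10. 104.   7.  47. -98.]
```

Lifted out freely. Next it goes up further and over to the large grey tray.

arm_command([
  [0,0,-0.03],
  [0,0,-0.06],
  [0,-0.01,-0.078],
  [-0.01,-0.035,-0.08],
  [-0.02,-0.07,-0.08],
  [-0.032,-0.112,-0.08],
  [-0.045,-0.155,-0.08],
  [-0.057,-0.198,-0.08],
  [-0.069,-0.24,-0.08],
  [-0.081,-0.283,-0.08],
  [-0.092,-0.32,-0.08],
  [-0.099,-0.345,-0.08],
], roll=[0,0,0,0,0,0,0,0,0,0,0,0], fingers=[1,1,1,1,1,1,1,1,1,1,1,1])

```text
t: 13.3
ee_pos: [0.5318, 0.2583, 0.0849]
tcp_rot: [[1.0, -0.019, -0.001], [-0.019, -1.0, 0.002], [-0.001, -0.002, -1.0]]
wrist_force: [0.0, -0.4, -2.3]
width: 0.0431
gripper_force: 61.5
```

arm_command([
  [-0.003,-0.012,0],
  [-0.005,-0.02,0],
  [-0.005,-0.02,0],
  [-0.005,-0.02,0],
], roll=[0,0,0,0], fingers=[1,1,1,1])

```text
t: 13.7
ee_pos: [0.5311, 0.2681, 0.0848]
tcp_rot: [[1.0, -0.026, -0.0], [-0.026, -1.0, -0.001], [-0.0, 0.001, -1.0]]
wrist_force: [-0.7, 0.2, -1.5]
width: 0.0434
gripper_force: 61.5
```

```bash
python3 - <<'E'
from h import *
go(.530,.270,.02,-1.35)
S=cam('side');T=cam('top');s=robot.state()
np.savez('tray.npz',S=S[0]['pixels'],T=T[0]['pixels'])
for n,C in(('side',S),('top',T)):
  for r in robot.masks_of(n,'stop_center'):
    v,u=np.where(r['pixels']);print(n,round(r['conf'],2),r['uv'],u.min(),u.max(),v.min(),v.max(),onz(C,r['uv'],s['ee_pos'][2]+.04))
g=cv2.cvtColor(S[0]['pixels'],cv2.COLOR_RGB2GRAY)
for z in(.0,.03,.06,.09,.12): print(z,proj(S,(.541,.276-.022,z))[0].round(1))
print(proj(S,[(.46,.195,.035),(.62,.198,.035),(.615,.357,.035),(.456,.353,.035)]).round(0).tolist())
for v in range(120,176,2): print(v,*['%3d'%x for x in g[v,280:312]])
E
```

```text
t 13.7 [0.5311 0.2681 0.0848] yaw -1.46 F [-0.7  0.2 -1.5] w 0.0434 61.5
linear [-0.0014 -0.0024  0.081 ] roll -0.0006 q [ -17.   24.  -17.  104.    9.   54. -129.]
side 0.79 [384.0, 343.0] 373 391 325 356 [ 0.68649457 -0.38940435  0.12491903]
side 0.6 [291.9, 131.2] 285 296 112 136 [0.54532981 0.23210113 0.12491903]
top 0.63 [485.2, 174.3] 473 497 165 183 [ 0.68426008 -0.31508366  0.12491903]
0.0 [291.4 157.4]
0.03 [291.1 150.3]
0.06 [290.7 143. ]
0.09 [290.4 135.4]
0.12 [290.  127.5]
[[264.0, 165.0], [319.0, 161.0], [313.0, 125.0], [262.0, 129.0]]
120 171 112  25  21  30  27  27  28  25  20  25  51  55  57  63  98 175 176 179 175 175 177 177 177 176 175 173 143 141 144 144 144
122 173 170 108  65  29  18  22  22  23  63  59  55  54  56  60 102 173 175 179 176 176 177 175 176 176 178 178 175 176 177 176 174
124 176 176 160  85  36  22  17  23  28  66  80  55  57  56  56  89 183 179 177 176 175 176 178 175 173 172 173 173 172 171 170 174
126 178 177 172  85  53  20  21  24  30  65  89  56  57  57  54  91 184 166 160 146 120 129 109 121 125 123 122 116 124 128 107  97
128 124 121 119 
[... 2451 characters left out ...]
  56  57  57  56  56  53  55  55  56  56
166  56  53  55  55  57  57  56  55  57  58  55  55  56  56  54  54  53  55  55  57  56  57  57  54  57  54  57  57  55  56  56  57
168  58  55  54  55  57  56  58  56  56  55  56  55  56  55  56  55  53  55  56  55  54  55  54  58  66  62  66  54  56  58  52  56
170  55  56  60  54  59  62  61  58  53  58  54  60  62  64  55  60  59  58  68  64  75  78  83  85  90  90  91  94  96  98  96 102
172  68  71  78  92  89  92  92  98  95  95  98  99 106 110 110 110 111 120 150 152 149 151 149 150 148 152 172 174 176 173 173 172
174 101 102 110 109 110 112 112 111 113 109 108 109 112 111 112 117 153 172 175 173 170 172 174 173 172 172 174 177 175 173 173 171
```

The foot shows at side rows 131–135, columns 285–296. That puts it centred over the tray with its underside at about z 0.091. Lowering to just above the floor, then feeling for contact.

arm_command([
  [0,-0.002,0.015],
  [0,-0.002,0.035],
  [0,-0.002,0.055],
  [0,-0.002,0.075],
  [0,-0.002,0.09],
  [0,-0.002,0.1],
  [0,-0.002,0.102],
  [0,-0.002,0.102],
  [0,-0.002,0.102],
], roll=[0,0,0,0,0,0,0,0,0], fingers=[1,1,1,1,1,1,1,1,1])

```text
t: 14.8
ee_pos: [0.5313, 0.2721, 0.0043]
tcp_rot: [[1.0, -0.023, 0.002], [-0.023, -1.0, 0.001], [0.001, -0.001, -1.0]]
wrist_force: [-0.4, -0.4, -1.7]
width: 0.0429
gripper_force: 61.5
```

arm_command([
  [0,0,0.0015],
  [0,0,0.003],
  [0,0,0.004],
  [0,0,0.004],
], roll=[0,0,0,0], fingers=[1,1,1,1])

```text
t: 15.2
ee_pos: [0.5304, 0.2716, 0.0003]
tcp_rot: [[1.0, -0.023, -0.0], [-0.023, -1.0, -0.0], [-0.0, 0.0, -1.0]]
wrist_force: [-0.6, 1.2, -2.3]
width: 0.0434
gripper_force: 61.5
```

arm_command([
  [0,0,0.001],
  [0,0,0.002],
  [0,0,0.002],
], roll=[0,0,0], fingers=[1,1,1])

```text
t: 15.5
ee_pos: [0.5304, 0.2716, -0.0015]
tcp_rot: [[1.0, -0.023, -0.0], [-0.023, -1.0, -0.0], [-0.0, 0.0, -1.0]]
wrist_force: [-0.2, -0.4, -2.7]
width: 0.0435
gripper_force: 61.5
```

arm_command([
  [0,0,0.001],
  [0,0,0.0015],
  [0,0,0.0015],
], roll=[0,0,0], fingers=[1,1,1])

```text
t: 15.8
ee_pos: [0.5304, 0.2716, -0.0026]
tcp_rot: [[1.0, -0.023, -0.0], [-0.023, -1.0, -0.0], [-0.0, 0.0, -1.0]]
wrist_force: [-0.7, 0.1, -1.5]
width: 0.043
gripper_force: 61.5
```

arm_command([
  [0,0,0.001],
  [0,0,0.0015],
  [0,0,0.0015],
], roll=[0,0,0], fingers=[1,1,1])

```text
t: 16.1
ee_pos: [0.5304, 0.2716, -0.0038]
tcp_rot: [[1.0, -0.023, -0.0], [-0.023, -1.0, -0.0], [-0.0, 0.0, -1.0]]
wrist_force: [0.8, 0.7, -2.6]
width: 0.043
gripper_force: 61.5
```

arm_command([
  [0,0,0.001],
  [0,0,0.0015],
  [0,0,0.0015],
], roll=[0,0,0], fingers=[1,1,1])

```text
t: 16.4
ee_pos: [0.5304, 0.2716, -0.005]
tcp_rot: [[1.0, -0.023, -0.0], [-0.023, -1.0, -0.0], [-0.0, 0.0, -1.0]]
wrist_force: [0.1, 0.3, -1.4]
width: 0.0432
gripper_force: 61.5
```

arm_command([
  [0,0,0.001],
  [0,0,0.002],
  [0,0,0.002],
], roll=[0,0,0], fingers=[1,1,1])

```text
t: 16.7
ee_pos: [0.5306, 0.2717, -0.0058]
tcp_rot: [[1.0, -0.023, 0.0], [-0.023, -1.0, -0.0], [0.0, 0.0, -1.0]]
wrist_force: [-2.8, -0.5, 2.3]
width: 0.043
gripper_force: 62.1
```

```bash
python3 - <<'E'
from h import *
S=cam('side');s=robot.state();print(s['wrist_force'],s['ee_pos'])
for r in robot.masks_of('side','stop_center'):
    v,u=np.where(r['pixels']);print(round(r['conf'],2),r['uv'],u.min(),u.max(),v.min(),v.max())
for z in(.0,.004,.012,.02,.03): print(z,proj(S,(.541,.276-.022,z))[0].round(1))
g=cv2.cvtColor(S[0]['pixels'],cv2.COLOR_RGB2GRAY)
for v in range(138,168): print(v,*['%3d'%x for x in g[v,278:306]])
E
```

```text
[-2.52710045 -1.93507219  4.43657002] [ 0.53058853  0.2717053  -0.00580784]
0.79 [382.2, 343.4] 373 391 325 356
0.47 [294.3, 149.6] 286 296 135 156
0.0 [291.4 157.4]
0.004 [291.4 156.5]
0.012 [291.3 154.6]
0.02 [291.2 152.7]
0.03 [291.1 150.3]
138 120 121 119 117 111  19  22  26  35  37  36  18  21  52  90  93  67  78 113 113 114 113 115 121 127 130 129 130
139 119 120 119 121 111  18  18  21  27  29  28  19  20  43  80  72  65  75 103 112 113 111 112 116 128 129 127 127
140 118 121 119 119 112  23  20  16  25  23  18  21  23  30  64  67  66  73  94 115 113 112 113 113 121 120 127 129
141 119 119 119 117 112  23  18  21  19  19  20  14  22  34  63  66  67  71  96 111 114 115 111 111 110 115 122 128
142 120 118 119 116  93  21  18  19  24  22  20  20  20  33  61  66  65  68  94 113 113 113 112 113 111 113 115 119
143 119 120 116  95  68  29  20  25  25  31  28  25  19  26  50  61  61  66  89 113 113 113 112 111 115 114 111 113
144 118 122 118  93  68  31  16  26  26  25  15  24  20  25  52  56  53  59  83 112 112 114 112 112 114 114 112 111
145 118 121 120 116  63  44  40  32  20  20 
[... 1923 characters left out ...]
 133
162  57  56  54  56  56  52  54  58  59  64  72  75  77  85  89  84  81  77  78  91  98 101 105 105 110 123 108 102
163  59  60  69  72  67  66  72  71  67  66  69  68  72  75  80  76  76  71  69  72  64  60  55  53  56  54  56  56
164  57  56  68  70  66  69  72  64  66  61  60  54  56  54  54  54  56  55  56  59  58  57  56  57  60  57  54  56
165  55  54  55  54  53  55  53  58  56  57  54  52  56  53  54  57  57  55  55  55  55  56  55  57  59  55  57  55
166  54  56  56  55  55  56  57  55  55  58  56  55  55  58  55  54  56  55  54  56  58  57  58  55  55  56  55  56
167  53  55  57  55  57  53  57  55  57  56  56  57  54  57  57  57  56  56  55  58  56  55  56  53  59  54  55  55
```

Contact: the wrist force changed by about 6 N, and the foot's underside is at row 157, which is floor level. Releasing and rising.

arm_command([
  [0,0,0],
  [0,0,0],
  [0,0,0],
  [0,0,0],
  [0,0,0],
  [0,0,0],
  [0,0,-0.01],
  [0,0,-0.03],
  [0,0,-0.06],
  [0,0,-0.09],
  [0,0,-0.12],
  [0,0,-0.15],
], roll=[0,0,0,0,0,0,0,0,0,0,0,0], fingers=[-0.4,-0.4,-0.5,-0.6,-0.6,-0.6,-0.6,-0.6,-0.6,-0.6,-0.6,-0.6])

```text
t: 18.0
ee_pos: [0.5309, 0.272, 0.1163]
tcp_rot: [[1.0, -0.023, 0.002], [-0.023, -1.0, 0.001], [0.002, -0.001, -1.0]]
wrist_force: [0.6, -0.4, 0.6]
width: 0.0684
gripper_force: 0.0
```

arm_command([
  [0,0.02,-0.03],
  [0,0.06,-0.05],
  [0,0.11,-0.06],
  [0,0.16,-0.06],
  [0,0.21,-0.06],
  [0,0.25,-0.06],
  [0,0.27,-0.06],
  [0,0.27,-0.06],
], roll=[0,0,0,0,0,0,0,0], fingers=[-0.6,-0.6,-0.6,-0.6,-0.6,-0.6,-0.6,-0.6])

```text
t: 18.8
ee_pos: [0.5259, 0.0518, 0.163]
tcp_rot: [[1.0, -0.03, 0.002], [-0.03, -1.0, -0.001], [0.002, 0.001, -1.0]]
wrist_force: [0.3, 0.0, 0.0]
width: 0.0684
gripper_force: 0.0
```

```bash
python3 - <<'E'
from h import *
S=cam('side');T=cam('top');s=robot.state();print(s['t'],s['wrist_force'],s['ee_pos'],s['width'])
for n in('side','top'):
  for t in('stop_center','terminal_center'):
    for r in robot.masks_of(n,t):
      v,u=np.where(r['pixels']);print(n,t,round(r['conf'],2),r['uv'],u.min(),u.max(),v.min(),v.max())
for C in(S,T): print([proj(C,(.541,.276,z))[0].round(1).tolist() for z in(.004,.034,.065)])
a=cv2.resize(S[0]['pixels'][110:190,240:340],(500,400));b=cv2.resize(T[0]['pixels'][190:270,215:295],(300,300))
c=np.zeros((400,800,3),np.uint8);c[:,:500]=a;c[:300,500:]=b
cv2.imwrite('pics/fin.png',c[:,:,::-1])
E
```

```text
18.9 [-0.05495835  0.38036056  0.30997592] [0.5258924  0.05660036 0.16271033] 0.06826659071473366
side stop_center 0.58 [381.1, 343.5] 373 391 325 356
side stop_center 0.53 [293.7, 151.5] 292 296 145 155
side terminal_center 0.82 [283.6, 274.7] 276 295 262 289
top stop_center 0.77 [250.2, 229.8] 242 261 225 237
top stop_center 0.54 [487.2, 172.4] 473 497 165 182
top terminal_center 0.73 [422.7, 247.8] 410 432 239 255
[[291.0, 151.4], [290.6, 144.3], [290.3, 136.7]]
[[252.2, 230.0], [250.6, 229.9], [248.8, 229.8]]
```

```bash
python3 - <<'E'
from h import *
T=cam('top');g=cv2.cvtColor(T[0]['pixels'],cv2.COLOR_RGB2GRAY)
for v in range(221,241): print(v,*['%3d'%x for x in g[v,238:266]])
E
```

```text
221 127 127 128 127 127 127 124 126 125 125 124 128 125 128 128 128 126 127 127 127 125 127 125 127 128 127 126 126
222 129 126 125 125 128 126 126 128 124 123 125 124 127 126 126 128 129 126 128 125 126 127 128 126 126 125 126 126
223 128 126 127 124 126 126 124 121 126 124 121 117 119 119 120 122 119 119 121 121 120 123 124 124 125 127 125 127
224 125 123 129 124 121 118 115 112 121 117 109 109 110 107 115 115 116 107 101 107 116 122 137 139 120 126 127 129
225 125 125 125 120 107 117 112 114 118 116 117 113 113 119 126 125 125 120 112 113 122 101 126 129 105 127 129 128
226 125 125 125 117 107 128 128 127 127 127 127 118 122 133 130 127 128 127 128 131 113  42  56  79  87 110 116 127
227 126 125 124 121 109 126 123 125 124 130 145 141 130 157 137 126 126 124 127 127 112  41  53  77  77  80  89 114
228 126 127 125 120 107 125 123 127 127 147 175 174 137 170 162 125 129 124 126 129 114  31  49  73  73  81  79  97
229 125 127 127 119 109 124 124 125 135 165 189 171 128 173 180 149 125 125 127 126 111  32  49  74  77  79  82  97
230 125 126 126 120 109 126 126 126 141 176 188 170 137 
[... 519 characters left out ...]
  95
235 122 124 126 123 113 112 116 116 115 115 119 116 114 121 125 127 124 125 125 122 103  33  59  81  82  78  90 113
236 123 124 125 124 110 105 111 120 115 112 100  94 103 114 112 115 116 102 108 107  96  80  89  85  83  79 100 128
237 125 130 124 125 121 119 122 130 123 120 103 104 103 110 110 109 107  99  94  75  82  89 100  89  82  77  97 126
238 126 128 126 128 124 118 119 120 118 118 118 115 121 114 119 116 119 119 113  97  95  99 104 103 106 103 113 126
239 125 126 127 126 126 121 119 116 118 120 118 119 119 119 120 118 120 118 119 119 120 124 127 127 129 126 126 127
240 124 124 122 126 124 124 122 122 121 119 122 123 122 123 121 124 121 122 122 121 125 128 125 129 125 126 126 126
```

The top view's pixel values show the round slotted head centred at about (250,230), on the block's 44×30 top face. So the stop is upright in the middle of the tray, and the gripper is clear. Handing in.

```bash
python3 -c "
from cell import robot
print(robot.sign_off())"
```

```text
the job is handed in; nothing more can be done
None
```

The end stop was slid to the open end of its slot, lifted out and stood upright in the middle of the large grey tray; the terminal block stayed in its rail, and I handed the job in at about 19 s (no verdict was returned).

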